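Weigh the powder pail on the beam scale

TASK

Weigh the pail of washing powder that hangs on the beam scale: slide the poise out along the beam by its grip of two black rollers until the beam balances, calm its swinging, and take your hand away; it must have stayed floating by itself close about its middle mark for a good 6 seconds before you finish. Do not let the beam race and bang from one stop to the other, do not touch the pail, and leave the other things on the worktop alone.

Things in the scene. Friction and masses are not known exactly. Their poses are not given: they have to be found in the camera images.
- scale: fixed grey beam scale: base plate 170 x 360 x 18 mm and a pillar of two plates (52 mm over both in x, 50 mm in y), top 272 mm up. Origin on the worktop under the pillar. Own +y runs along the arm with the poise, -y along the short arm with the pail; the +x side carries the needle and dial. Fulcrum (axis along own x) 260 mm above the origin.
- beam (a joint): tilt of the beam, rad: 0 level, positive with the poise arm down; stops at -0.14 and 0.14. Starts on the stop with the pail down. Almost frictionless: swings about its balance with a period of 2.3 to 3 s and needs over half a minute to calm. Inertia with its load about 0.036 kg m2, righted by gravity with about 0.21 N m/rad: 10 mm of poise travel shifts the balance by some 0.23 rad.
- poise (a joint): travel of the brass poise along the beam, m, growing outwards from the pillar, range 0 to 0.19; its grip is 0.07 m + this value from the fulcrum along the beam. 0.50 kg nominal. It stays where it is left (sliding friction about 0.75 N; pushing on the grip also tips the beam a little meanwhile). Balance lies somewhere between 0.03 and 0.16; it starts well short of it.
- poise_grip (a point): centre of the poise's grip, 32 mm above the fulcrum line: two free-turning black rollers side by side, axes across the beam, each 20 mm thick and 36 mm long, together 42 mm along the beam. Steel lugs (49 mm over outsides, 34 mm along the beam) hold them, ending 10 mm above this point. Each finger meets its own roller, so that the beam rises and falls freely. The poise block's top is 28 mm below.
- beam_tip (a point): centre of the round knob (26 mm) at the outer end of the beam, 300 mm from the fulcrum and 8 mm below its line. The beam is a flat bar 8 mm thick and 22 mm high, on edge, from 130 mm on the pail side to here, 0.56 kg nominal. It rises and falls 42 mm either way between the stops.
- needle_tip (a point): lower end of the dark needle fixed to the beam, 145 mm below the fulcrum when level, on the +x side of the pillar. On the white dial plate the long middle mark means level, the short marks beside it 0.07 rad of tilt, the outer ones the stops; the tip moves to the scale's -y side as the poise arm sinks.
- pail: white pail with grey lid, 120 mm in diameter, 113 mm high, hanging freely by its wire handle from a pin on the short arm 110 mm from the fulcrum; origin at that pin, lid 92 mm below it. 0.95 kg nominal, really 0.74 to 1.2 kg. Not to be touched.
- thermostat: white room thermostat standing on the worktop, 32 x 90 x 90 mm, origin under its middle; bystander.
- jar: glass jar with steel cap, 76 mm in diameter and 100 mm high, origin under its middle; bystander.
- spanner: steel spanner 180 mm long lying on the worktop; bystander.

How it is judged (in metres and radians):
On the way:
1. the beam floats by itself near level, with the robot off the scale, for 6 s (value of joint beam between -0.07 and 0.07 rad and contact force between scale and the arm below 0.05 N and contact force between scale and the fingers below 0.05 N), for 6 s.
At the end, for the whole second after the job is handed in: The beam has floated untouched within 0.07 rad of level for 6 s on end and still does at the end, swinging slower than 0.2 rad/s, with the other things within 30 mm of where they stood (value of joint beam between -0.07 and 0.07 rad and velocity of joint beam between -0.2 and 0.2 rad/s and distance of each of thermostat, jar, spanner from where it was at the start of the episode below 0.03 m).
It fails at once if the beam races or bangs from stop to stop (faster than 0.7 rad/s) (velocity of joint beam above 0.7 rad/s or velocity of joint beam below -0.7 rad/s).
It fails at once if the pail is touched (contact force between pail and the arm above 0.5 N or contact force between pail and the fingers above 0.5 N).
It fails at once if a bystander is knocked over or away (distance of any of thermostat, jar, spanner from where it was at the start of the episode above 0.05 m).
It also fails if it takes over 61 s, if anything falls off the work surface, if the arm or the gripper's body presses on something with over 40 N, if the wrist force passes 120 N, or if a joint passes its speed limit or range.

ROBOT

A 6-joint arm with a two-finger parallel gripper is mounted at the origin on the work surface. World frame = base frame: x ahead of the robot, y to its left, z up, the work surface at z = 0. Lengths are in m, angles in degrees, forces in N, time in s.
With the tool pointing down it reaches from about 0.35 to 0.875 m from the base axis. Payload 4.2 kg.
Tool frame: the origin (TCP) lies midway between the tips of the shut fingers; the grasp point (between the pads) lies 19 mm behind it; z points along the fingers, y is the line along which they close (so a half turn about z gives the same grasp; the last joint's range is limited). The gripper opens to 87 mm and grips with 3 to 60 N. Pads are 19 mm wide; open, the fingers measure 117 mm over their backs; the gripper's body (75 mm by 190 mm) begins 51 mm behind the grasp point.
Start: joints at [-55.371, 22.042, 0.453, 0, -68.411, -14.817], TCP at [0.212, -0.588, 0.223] pointing down, gripper open.
Joint ranges: [-179.83, 179.83], [-69.29, 118.12], [-61.27, 80.66], [-181.25, 117.63], [-171.15, -9.14], [-177.46, 177.46]. Speed limits (degrees/s): [159.86, 159.86, 180, 180, 180, 180].

INTERFACE

Orientations are given as a 3x3 rotation matrix whose columns are the frame's x, y, z axes.
In Python, from bench import manip gives the robot as it stands.
- The arm moves only by the tool move_arm, never from a script. Its argument "motion" is a list of rows, each a list of 5 numbers: the opening, from 0 (shut) to 1 (fully open), then the shift along the tool's x, y, z in mm, then the turn about the tool's z in degrees. In form: [[hand, tx, ty, tz, spin], ...]. A call has 1 to 12 rows; each row shifts and turns the commanded pose from where the row before left it, along the tool's axes as they then stand; what a row does not reach is not made up. A row lasts 1/10 s, in which the tool goes at most 50 mm and 8.59 degrees, less where a joint would pass 70% of its speed; a pose out of reach is approached as far as the arm can. A call with a gripper value outside its range is refused whole. The fingers move at their own pace and stop on an object; "squeeze" is the grip in N (left out, the last holds). Time passes only in rows, so rows that do not move let the fingers close. It gives the time, the measured TCP pose, the force, the opening and the grip force at its end, in the units of the state.
- manip.observe(): the state, without advancing time (a new reading comes with each control period).
- manip.camera(name): name is "side" or "top"; returns the picture (384x512x3 uint8, blue, green, red); there is no depth.
- manip.get_calibration(name): a dict with "fx", "fy", "cx", "cy" (pixels), "pose" (4x4, takes a point from camera to world coordinates). Camera axes: x right, y up, looking along -z (the intrinsics and any distortion apply to the point x, -y, -z); pixel columns grow to the right and rows downward; lengths in m; the calibration is good to about 2 mm. A picture is of the moment at which its call begins. get_calibration takes no time and is no camera call.
- manip.close_job(): hands the job in; it is judged then, once.
The state is a dict: "t": time; "joint_pos": joint angles; "joint_velocities": joint speeds; "joint_torque": joint torques, N m; "position": TCP position; "tool_rot": TCP orientation; "wrist_force": force on the tool from outside, world axes, zero at the start; "torque": the same for the moment, N m; "finger_gap": finger opening in m; "finger_force": force on a finger pad.
Only numpy, scipy, OpenCV 4.12 (cv2) and the standard library are available. Lean on these libraries where they do the work, as an engineer would, in place of code of your own. Each camera call takes 0.05 s, during which the arm holds its last target. There are 200 camera calls.

## Working session

There is one attempt and no reset: what is moved stays moved. The work goes in short steps, Python scripts to look and compute and a tool call to move; the robot and the scene stay as the last step left them, time stands still between calls to the robot, and variables do not carry over. Pictures are saved under pics/ and viewed, at most 10 in all, crops included, and the job is handed in when it is done.

Besides the shell and the picture viewer there is one more tool, called after "Emit:" by a JSON object that holds its "method" and its "body", one argument or row to a line. move_arm: Moves the arm, as the interface text tells. Its arguments: {"type":"object","properties":{"motion":{"type":"array"},"squeeze":{"type":"number"}},"required":["motion"]}

```bash
mkdir -p pics
python3 - <<'E'
from bench import manip
import cv2,numpy as np
for n in("side","top"):
    cv2.imwrite(f"pics/{n}0.png",manip.camera(n)); c=manip.get_calibration(n); print(n,{k:np.round(v,3).tolist() for k,v in c.items()})
s=manip.observe();print(s)
E
```

```text
side {'fx': 429.077, 'fy': 429.077, 'cx': 251.821, 'cy': 195.408, 'pose': [[-0.991, 0.096, -0.097, 0.416], [-0.135, -0.609, 0.781, 0.874], [0.016, 0.787, 0.616, 0.835], [0.0, 0.0, 0.0, 1.0]]}
top {'fx': 432.189, 'fy': 432.189, 'cx': 248.248, 'cy': 183.573, 'pose': [[0.016, 0.992, -0.122, 0.391], [-1.0, 0.013, -0.027, 0.043], [-0.025, 0.122, 0.992, 1.461], [0.0, 0.0, 0.0, 1.0]]}
{'t': 0.1, 'joint_pos': array([-5.53717101e+01,  2.20876190e+01,  3.88368991e-01, -2.44656396e-02,
       -6.84108787e+01, -1.48168031e+01]), 'joint_velocities': array([ 0.02301705, -0.04515864,  0.17769827,  0.06117609, -0.00946091,
        0.02060437]), 'joint_torque': array([-2.40032359e-04, -3.91688633e+01,  1.87936163e+01,  4.23190489e+00,
        1.34873684e-02, -7.30402780e-05]), 'position': array([ 0.2116671 , -0.58750508,  0.22156307]), 'tool_rot': array([[-9.40866166e-01, -3.38777615e-01, -7.65504892e-04],
       [-3.38778462e-01,  9.40864436e-01,  1.80721507e-03],
       [ 1.07992320e-04,  1.95968408e-03, -9.99998074e-01]]), 'wrist_force': array([ 0.4240023 , -0.59687206, -0.2893501 ]), 'torque': array([-0.02505263,  0.00175113,  0.00293061]), 'finger_force': 0.0, 'finger_gap': 0.0872457941863953}
```

View pics/side0.png

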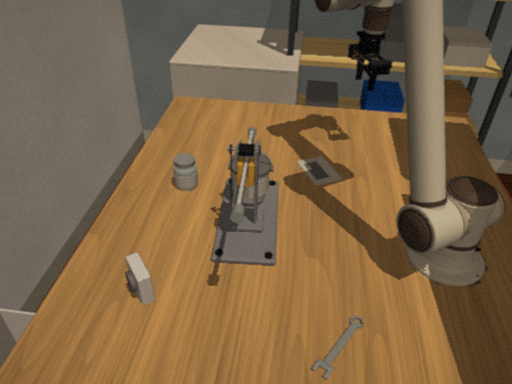

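View pics/top0.png

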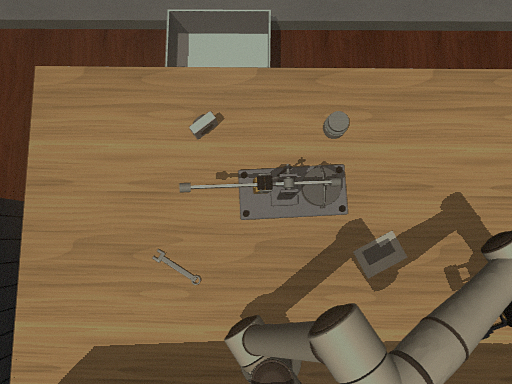

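The side view shows the poise's black grip at (246,148), the knob at (238,213), and the needle on the left. The top view shows the knob at (185,187), black rollers at (264,183), and the base plate from (238,165) to (348,219). I'll zoom in and compute positions.

```bash
cat > h.py <<'E'
import numpy as np,cv2
from bench import manip
def ray(n,uv):
    c=manip.get_calibration(n);P=np.array(c["pose"])
    d=P[:3,:3]@np.array([(uv[0]-c["cx"])/c["fx"],-(uv[1]-c["cy"])/c["fy"],-1])
    return P[:3,3],d
def onz(n,uv,z):
    o,d=ray(n,uv);return o+d*(z-o[2])/d[2]
def proj(n,p):
    c=manip.get_calibration(n);P=np.array(c["pose"]);q=P[:3,:3].T@(np.array(p)-P[:3,3])
    return np.array([c["cx"]+c["fx"]*q[0]/-q[2],c["cy"]-c["fy"]*q[1]/-q[2]])
def tri(uv1,uv2):
    o,d=ray("top",uv1);p,e=ray("side",uv2)
    s=np.linalg.lstsq(np.c_[d,-e],p-o,rcond=None)[0];a=o+d*s[0];b=p+e*s[1];return (a+b)/2,np.linalg.norm(a-b)
E
python3 - <<'E'
import sys;sys.path.insert(0,'.')
from h import *
t=cv2.imread("pics/top0.png");s=cv2.imread("pics/side0.png")
a=cv2.resize(t[155:225,170:355],None,fx=4,fy=4,interpolation=cv2.INTER_CUBIC)
b=cv2.resize(s[120:270,200:290],None,fx=4,fy=4,interpolation=cv2.INTER_CUBIC)
cv2.imwrite("pics/tc.png",a);cv2.imwrite("pics/sc.png",b)
E
```

```text
(no output)
```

View pics/tc.png

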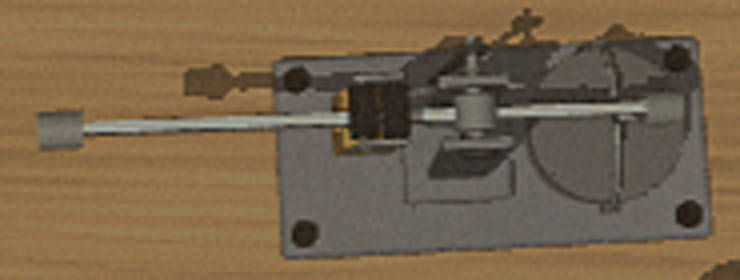

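View pics/sc.png

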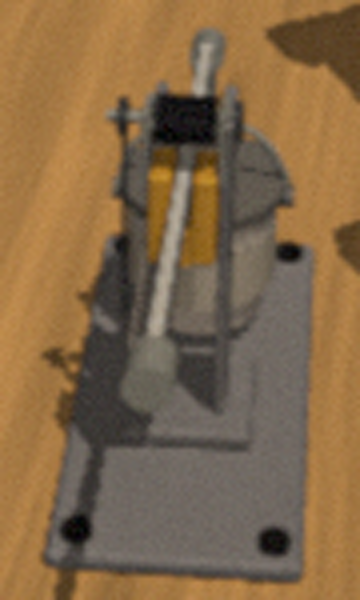

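The crops show plate corners in the top crop at (275,58), (695,38), (712,235), (284,257), knob (60,130), roller pair (380,110). In the side crop, rollers are at (185,118) and the knob at (148,375).

Run:
```python
import sys;sys.path.insert(0,'.')
from h import *
f=lambda x,y:(170+x/4-.375,155+y/4-.375)
g=lambda x,y:(200+x/4-.375,120+y/4-.375)
C=np.array([onz("top",f(*p),.018) for p in [(275,58),(695,38),(712,235),(284,257)]]);print(C.round(4))
print([np.linalg.norm(C[i]-C[i-1]).round(4) for i in range(4)])
o=C.mean(0);d=(C[0]+C[3]-C[1]-C[2]);yv=d/np.linalg.norm(d);yv[2]=0
print("origin",o.round(4),"y axis",yv.round(4),np.degrees(np.arctan2(-yv[0],yv[1])))
k,e=tri(f(60,130),g(148,375));print("knob",k.round(4),e,(k-o)@yv)
r,e=tri(f(380,110),g(185,118));print("roll",r.round(4),e,(r-o)@yv, np.cross(yv,r-o)[2])
for q in(-.14,0):
  c,s=np.cos(q),np.sin(q)
  p=o*[1,1,0]+yv*(.3*c-.008*s)+np.array([0,0,.26-.3*s-.008*c]);print("knob pred",q,p.round(4),proj("top",p),proj("side",p))
for P in(0,.02,.04):
  q=-.14;c,s=np.cos(q),np.sin(q);L=.07+P
  p=o*[1,1,0]+yv*(L*c+.032*s)+np.array([0,0,.26-L*s+.032*c]);print("grip",P,p.round(4),proj("top",p),proj("side",p))
print(f(60,130),g(148,375),f(380,110),g(185,118))
```

```text
[[ 0.6168  0.1163  0.018 ]
 [ 0.6381 -0.2371  0.018 ]
 [ 0.4726 -0.2493  0.018 ]
 [ 0.4491  0.1056  0.018 ]]
[np.float64(0.168), np.float64(0.354), np.float64(0.1659), np.float64(0.3557)]
origin [ 0.5442 -0.0661  0.018 ] y axis [-0.0632  0.998   0.    ] 3.6210521829069755
knob [0.5224 0.2483 0.2935] 0.00034767841628658433 0.3152041474984361
roll [0.537  0.0303 0.3042] 0.0007091469031373367 0.09665527938778354 0.0010202633044614877
knob pred -0.14 [0.5253 0.2315 0.2939] [190.78182739 186.04298758] [236.62184154 207.56361494]
knob pred 0 [0.5252 0.2333 0.252 ] [192.46881476 187.80315229] [236.66103457 224.03610229]
grip 0 [ 0.5401 -0.0014  0.3015] [276.36221403 181.42244098] [246.40556687 143.02335883]
grip 0.02 [0.5388 0.0184 0.3042] [269.05988509 181.6578801 ] [245.71954886 146.36535727]
grip 0.04 [0.5376 0.0381 0.307 ] [261.72749442 181.89428846] [245.00959584 149.82395723]
(184.625, 187.125) (236.625, 213.375) (264.625, 182.125) (245.875, 149.125)
```

Emit:
{"method": "move_arm", "body": {
  "motion": [
    [1,0,0,-45,8],
    [1,0,0,-45,8],
    [1,0,0,-45,0],
    [1,0,0,-45,0],
    [1,-23,37,0,0],
    [1,-23,37,0,0],
    [1,-23,37,0,0],
    [1,-23,37,0,0],
    [1,-23,37,0,0],
    [1,-23,37,0,0],
    [1,-23,37,0,0],
    [1,-23,37,0,0]
  ],
  "squeeze": 3
}}

```text
t: 1.3
position: [0.376, -0.2786, 0.4023]
tool_rot: [[-0.998, -0.066, -0.0], [-0.066, 0.998, 0.0], [0.0, 0.0, -1.0]]
wrist_force: [1.5, 0.2, 0.1]
finger_gap: 0.0871
finger_force: 0.0
```

Emit:
{"method": "move_arm", "body": {
  "motion": [
    [1,-23,37,0,0],
    [1,-23,37,0,0],
    [1,-23,37,0,0],
    [1,-23,37,0,0],
    [1,-23,37,0,0],
    [1,-23,37,0,0],
    [1,-23,37,0,0],
    [1,-23,37,0,0],
    [1,0,0,0,0],
    [1,0,0,0,0]
  ]
}}

```text
t: 2.3
position: [0.5398, 0.028, 0.4015]
tool_rot: [[-0.998, -0.068, -0.002], [-0.068, 0.998, -0.001], [0.002, -0.001, -1.0]]
wrist_force: [-0.1, 0.1, 0.4]
finger_gap: 0.0873
finger_force: 0.0
```

Run:
```python
import sys;sys.path.insert(0,'.')
from h import *
s=manip.observe();R=s["tool_rot"];print(s["t"],s["position"],R.round(3),s["wrist_force"].round(2))
print("to grip-top, tool mm",(R.T@(np.array([.537,.0303,.3042])-s["position"])*1000).round(1))
print("pillar", proj("top",[.541,-.05,.272])*4-[680,620]+1.5)
```

```text
2.3 [0.5397705  0.02802803 0.40149903] [[-0.998 -0.068 -0.002]
 [-0.068  0.998 -0.001]
 [ 0.002 -0.001 -1.   ]] [-0.09  0.08  0.42]
to grip-top, tool mm [ 2.4  2.5 97.3]
pillar [495.63897781 112.13869142]
```

Emit:
{"method": "move_arm", "body": {
  "motion": [
    [1,1,1,30,0],
    [1,1,1,40,0],
    [1,0,1,25,0],
    [1,0,0,10,0],
    [1,0,0,5,0],
    [0.6,0,0,0,0],
    [0.6,0,0,0,0],
    [0.6,0,0,0,0]
  ],
  "squeeze": 3
}}

```text
t: 3.1
position: [0.5381, 0.03, 0.294]
tool_rot: [[-0.998, -0.066, 0.003], [-0.066, 0.998, 0.001], [-0.003, 0.0, -1.0]]
wrist_force: [-0.2, -0.3, -0.4]
finger_gap: 0.0709
finger_force: 0.0
```

Run:
```python
import sys;sys.path.insert(0,'.')
from h import *
s=manip.observe();print(s["t"],s["position"],s["wrist_force"].round(2),s["finger_gap"])
m=manip.camera("side");t=manip.camera("top")
a=cv2.resize(m[100:250,190:300],None,fx=4,fy=4,interpolation=cv2.INTER_CUBIC)
b=cv2.resize(t[155:225,170:260],None,fx=4,fy=4,interpolation=cv2.INTER_CUBIC)
o=np.zeros((600,800,3),np.uint8);o[:,:440]=a;o[:280,440:800]=b;cv2.imwrite("pics/g1.png",o)
```

```text
3.1 [0.53812173 0.0300406  0.29395126] [-0.17 -0.27 -0.37] 0.07089146739760765
```

View pics/g1.png

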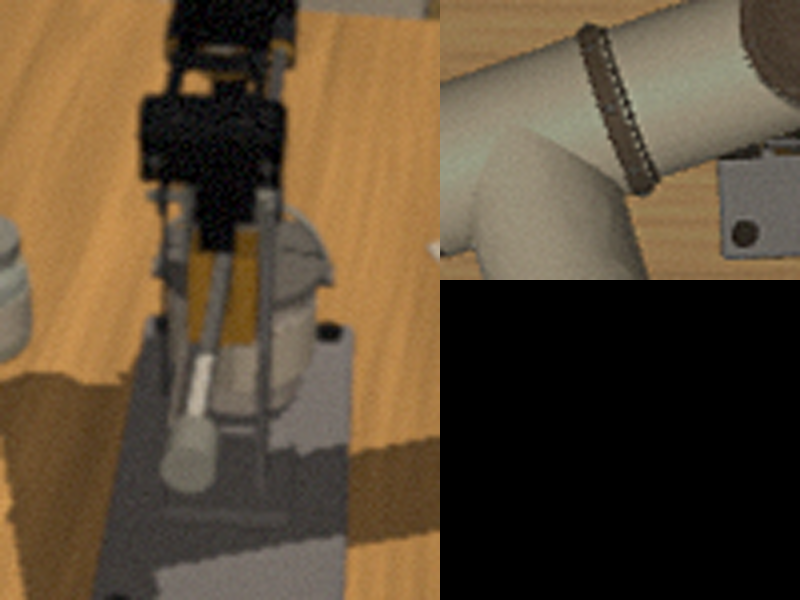

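The finger sits between the two pillar plates at about (220,210) in the crop, centred over the rollers. The knob is at about (190,455) in the crop, and the arm blocks the top view of the beam. So I'll track the knob in the side view.

Run:
```python
import cv2,numpy as np
t=cv2.imread("pics/side0.png");print(t[196:250:1,237].tolist());print(t[213,222:256].tolist())
g=cv2.imread("pics/g1.png")[2:600:4,2:440:4];print(g[100:150,47].tolist());print(g[114,36:64].tolist())
```

```text
[[76, 84, 90], [85, 94, 102], [94, 106, 113], [116, 123, 131], [123, 132, 141], [130, 144, 152], [120, 133, 145], [117, 133, 141], [105, 118, 126], [104, 116, 125], [105, 116, 127], [105, 116, 124], [109, 123, 129], [107, 125, 128], [107, 118, 126], [104, 115, 123], [94, 107, 111], [83, 97, 102], [90, 100, 108], [86, 98, 101], [85, 97, 102], [85, 98, 100], [90, 101, 104], [86, 99, 105], [89, 99, 102], [86, 94, 99], [80, 93, 96], [63, 71, 75], [60, 62, 66], [59, 60, 67], [87, 92, 97], [87, 95, 102], [81, 86, 94], [75, 80, 83], [71, 72, 77], [83, 86, 95], [94, 103, 108], [103, 108, 117], [100, 105, 112], [103, 109, 116], [95, 101, 111], [100, 107, 112], [99, 104, 111], [96, 104, 110], [97, 105, 109], [102, 105, 113], [96, 105, 114], [96, 101, 109], [96, 103, 110], [99, 105, 114], [95, 106, 114], [99, 105, 114], [99, 106, 117], [102, 109, 117]]
[[69, 70, 78], [54, 54, 61], [54, 54, 63], [58, 55, 58], [53, 57, 59], [56, 55, 59], [56, 61, 62], [57, 56, 62], [52, 61, 65], [72, 77, 87], [87, 101, 105], [84, 98, 103], [86, 97, 102], [89, 102, 106], [86, 98, 102], [83, 97, 102], [91, 102, 106
[... 744 characters left out ...]
, 57], [50, 58, 64], [64, 65, 69], [61, 63, 63], [53, 58, 62], [55, 54, 59], [55, 60, 57], [52, 56, 59], [57, 59, 65], [74, 83, 86], [102, 106, 116], [104, 111, 120], [101, 109, 117], [106, 114, 119], [104, 108, 119], [98, 107, 114], [104, 110, 117], [106, 112, 118], [106, 112, 122]]
[[56, 56, 62], [52, 60, 58], [58, 60, 64], [54, 62, 64], [69, 71, 80], [89, 99, 104], [92, 106, 112], [91, 102, 111], [94, 100, 109], [93, 104, 110], [90, 102, 107], [90, 103, 109], [92, 102, 106], [92, 103, 107], [92, 105, 109], [87, 100, 105], [89, 101, 105], [73, 87, 88], [63, 65, 69], [56, 58, 61], [54, 53, 57], [60, 62, 69], [56, 58, 63], [52, 57, 61], [55, 58, 63], [64, 63, 68], [59, 64, 67], [56, 60, 62]]
```

Emit:
{"method": "move_arm", "body": {
  "motion": [
    [0.4,0,0,0,0],
    [0.4,0,0,0,0],
    [0.4,0,0,0,0],
    [0.4,0,0,0,0]
  ],
  "squeeze": 3
}}

```text
t: 3.6
position: [0.5375, 0.0299, 0.2926]
tool_rot: [[-0.998, -0.067, 0.0], [-0.067, 0.998, -0.0], [-0.0, -0.0, -1.0]]
wrist_force: [0.5, -0.2, -0.1]
finger_gap: 0.0417
finger_force: 3.0
```

```bash
cat >> h.py <<'E'
def tilt(m):
    p=cv2.GaussianBlur(m,(0,0),.8)[205:268,233:241].astype(float).mean(1)
    f=2*p[:,1]-p[:,0]-p[:,2]; k=np.where(f>4.5)[0]
    g=p[:,2]-p[:,0]; 
    k=[i for i in k if g[i]<26]
    i=max(k); r=i+(f[i]-4.5)/(f[i]-f[i+1])
    return -.14+(205+r-R0)/117.6
R0=222.6
def watch(n):
    o=[]
    for _ in range(n):
        t=manip.observe()["t"];o.append((round(float(t),2),round(float(tilt(manip.camera("side"))),3)))
    return o
E
cat > w.py <<'E'
import sys;from h import *
print(watch(int(sys.argv[1])));s=manip.observe();print(s["position"].round(4),s["wrist_force"].round(2),round(s["finger_gap"],4))
E
python3 -c "
from h import *
print(tilt(cv2.imread('pics/side0.png')))"
python3 w.py 2
```

```text
-0.14379382522239656
[(3.6, -0.144), (3.65, -0.147)]
[0.5375 0.0299 0.2926] [ 0.64 -0.96  0.4 ] 0.0416
```

Emit:
{"method": "move_arm", "body": {
  "motion": [
    [0.4,0,2.5,-0.3,0],
    [0.4,0,2.5,-0.3,0],
    [0.4,0,2.5,-0.4,0],
    [0.4,0,2.5,-0.4,0]
  ]
}}

```text
t: 4.1
position: [0.5368, 0.0403, 0.294]
tool_rot: [[-0.998, -0.067, 0.0], [-0.067, 0.998, 0.0], [-0.0, 0.0, -1.0]]
wrist_force: [0.5, -1.7, -0.8]
finger_gap: 0.0416
finger_force: 3.0
```

```bash
python3 w.py 2
```

```text
[(4.1, -0.151), (4.15, -0.144)]
[0.5368 0.0406 0.294 ] [-0.25  0.3   0.76] 0.0418
```

Emit:
{"method": "move_arm", "body": {
  "motion": [
    [0.4,0,2,-0.3,0],
    [0.4,0,2,-0.3,0],
    [0.4,0,2,-0.3,0],
    [0.4,0,2,-0.3,0]
  ]
}}

```text
t: 4.6
position: [0.5363, 0.0481, 0.2951]
tool_rot: [[-0.998, -0.066, -0.0], [-0.066, 0.998, -0.0], [0.0, -0.0, -1.0]]
wrist_force: [0.9, -1.9, 0.2]
finger_gap: 0.0417
finger_force: 3.0
```

```bash
sed -i 's/^R0=.*/R0=222.0/' h.py; python3 w.py 2
```

```text
[(4.6, -0.14), (4.65, -0.139)]
[0.5363 0.0484 0.2952] [0.46 0.11 0.13] 0.0415
```

Emit:
{"method": "move_arm", "body": {
  "motion": [
    [0.4,0,2,-0.3,0],
    [0.4,0,2,-0.3,0],
    [0.4,0,2,-0.3,0],
    [0.4,0,2,-0.3,0]
  ]
}}

```text
t: 5.1
position: [0.5357, 0.0561, 0.2964]
tool_rot: [[-0.998, -0.066, -0.0], [-0.066, 0.998, -0.0], [0.0, -0.0, -1.0]]
wrist_force: [0.3, -1.9, 0.9]
finger_gap: 0.0415
finger_force: 3.0
```

```bash
python3 w.py 2
```

```text
[(5.1, -0.139), (5.15, -0.142)]
[0.5357 0.0564 0.2964] [-0.3   0.89  0.03] 0.0418
```

Emit:
{"method": "move_arm", "body": {
  "motion": [
    [0.4,0,2,-0.3,0],
    [0.4,0,2,-0.3,0],
    [0.4,0,2,-0.3,0],
    [0.4,0,2,-0.3,0]
  ]
}}

```text
t: 5.6
position: [0.5352, 0.0641, 0.2976]
tool_rot: [[-0.998, -0.066, -0.0], [-0.066, 0.998, -0.0], [0.0, -0.0, -1.0]]
wrist_force: [1.0, -1.7, -0.3]
finger_gap: 0.0419
finger_force: 3.0
```

```bash
python3 w.py 2
```

```text
[(5.6, -0.139), (5.65, -0.141)]
[0.5352 0.0644 0.2976] [0.56 0.34 0.89] 0.0414
```

Emit:
{"method": "move_arm", "body": {
  "motion": [
    [0.4,0,2,-0.3,0],
    [0.4,0,2,-0.3,0],
    [0.4,0,2,-0.3,0],
    [0.4,0,2,-0.3,0]
  ]
}}

```text
t: 6.1
position: [0.5347, 0.0721, 0.2988]
tool_rot: [[-0.998, -0.066, -0.0], [-0.066, 0.998, -0.0], [0.0, -0.0, -1.0]]
wrist_force: [0.8, -1.1, -0.6]
finger_gap: 0.0415
finger_force: 3.0
```

```bash
python3 w.py 2
```

```text
[(6.1, -0.142), (6.15, -0.144)]
[0.5347 0.0724 0.2988] [ 0.55 -0.54  0.25] 0.0415
```

Emit:
{"method": "move_arm", "body": {
  "motion": [
    [0.4,0,2,-0.3,0],
    [0.4,0,2,-0.3,0],
    [0.4,0,2,-0.3,0],
    [0.4,0,2,-0.3,0]
  ]
}}

```text
t: 6.6
position: [0.5341, 0.0801, 0.3]
tool_rot: [[-0.998, -0.066, -0.0], [-0.066, 0.998, -0.0], [0.0, -0.0, -1.0]]
wrist_force: [0.9, -1.1, -0.6]
finger_gap: 0.0417
finger_force: 3.0
```

```bash
python3 w.py 2
```

```text
[(6.6, -0.144), (6.65, -0.137)]
[0.5341 0.0803 0.2999] [ 1.02 -1.14  0.92] 0.0414
```

Emit:
{"method": "move_arm", "body": {
  "motion": [
    [0.4,0,2,-0.3,0],
    [0.4,0,2,-0.3,0],
    [0.4,0,2,-0.3,0]
  ]
}}

```text
t: 7.0
position: [0.5337, 0.086, 0.3008]
tool_rot: [[-0.998, -0.066, -0.0], [-0.066, 0.998, -0.0], [0.0, -0.0, -1.0]]
wrist_force: [0.9, -1.2, 0.7]
finger_gap: 0.042
finger_force: 3.0
```

```bash
python3 w.py 2
```

```text
[(7.0, -0.146), (7.05, -0.146)]
[0.5337 0.0863 0.3009] [ 0.74 -0.17  0.11] 0.0415
```

Emit:
{"method": "move_arm", "body": {
  "motion": [
    [0.4,0,2,-0.3,0],
    [0.4,0,2,-0.3,0],
    [0.4,0,2,-0.3,0],
    [0.4,0,2,-0.3,0]
  ]
}}

```text
t: 7.5
position: [0.5332, 0.0941, 0.302]
tool_rot: [[-0.998, -0.067, -0.0], [-0.067, 0.998, -0.0], [0.0, -0.0, -1.0]]
wrist_force: [0.4, -0.4, -0.7]
finger_gap: 0.0418
finger_force: 3.0
```

```bash
python3 w.py 3
```

```text
[(7.5, -0.12), (7.55, -0.114), (7.6, -0.11)]
[0.5332 0.0945 0.302 ] [ 0.7  -0.68  0.66] 0.0418
```

```bash
python3 w.py 14
```

```text
[(7.65, -0.114), (7.7, -0.109), (7.75, -0.113), (7.8, -0.112), (7.85, -0.112), (7.9, -0.117), (7.95, -0.112), (8.0, -0.119), (8.05, -0.12), (8.1, -0.12), (8.15, -0.118), (8.2, -0.119), (8.25, -0.119), (8.3, -0.119)]
[0.5332 0.0939 0.302 ] [-0.3  -0.02 -0.22] 0.042
```

Emit:
{"method": "move_arm", "body": {
  "motion": [
    [0.4,0,0.5,1,0],
    [0.4,0,0.5,1,0],
    [0.4,0,0.5,1,0],
    [0.4,0,0.5,1,0],
    [0.4,0,0.5,1,0],
    [0.4,0,0.5,1,0]
  ]
}}

```text
t: 8.95
position: [0.533, 0.0969, 0.2959]
tool_rot: [[-0.998, -0.066, -0.0], [-0.066, 0.998, -0.0], [0.0, -0.0, -1.0]]
wrist_force: [0.1, -0.7, -0.5]
finger_gap: 0.0414
finger_force: 3.0
```

```bash
python3 w.py 6
```

```text
[(8.95, -0.055), (9.0, -0.052), (9.05, -0.045), (9.1, -0.053), (9.15, -0.057), (9.2, -0.052)]
[0.533  0.097  0.2961] [0.22 0.1  0.21] 0.0414
```

Emit:
{"method": "move_arm", "body": {
  "motion": [
    [0.75,0,0,2,0],
    [0.75,0,0,2,0]
  ]
}}

```text
t: 9.45
position: [0.5331, 0.0971, 0.292]
tool_rot: [[-0.998, -0.066, 0.0], [-0.066, 0.998, 0.0], [-0.0, 0.0, -1.0]]
wrist_force: [0.3, -0.7, -0.2]
finger_gap: 0.0511
finger_force: 0.0
```

```bash
python3 w.py 28
```

```text
[(9.45, -0.067), (9.5, -0.079), (9.55, -0.078), (9.6, -0.092), (9.65, -0.106), (9.7, -0.114), (9.75, -0.125), (9.8, -0.139), (9.85, -0.138), (9.9, -0.137), (9.95, -0.136), (10.0, -0.132), (10.05, -0.136), (10.1, -0.133), (10.15, -0.139), (10.2, -0.134), (10.25, -0.136), (10.3, -0.139), (10.35, -0.14), (10.4, -0.15), (10.45, -0.143), (10.5, -0.142), (10.55, -0.145), (10.6, -0.144), (10.65, -0.143), (10.7, -0.143), (10.75, -0.144), (10.8, -0.144)]
[0.533  0.0969 0.292 ] [ 1.18  0.13 -0.14] 0.0653
```

Emit:
{"method": "move_arm", "body": {
  "motion": [
    [0.4,0,-3,-4,0],
    [0.4,0,0,0,0],
    [0.4,0,0,0,0],
    [0.4,0,0,0,0],
    [0.4,0,1,0,0],
    [0.4,0,1,0,0],
    [0.4,0,1,0,0],
    [0.4,0,1,0,0],
    [0.4,0,1,0,0],
    [0.4,0,1,1,0],
    [0.4,0,1,1,0],
    [0.4,0,1,1,0]
  ]
}}

```text
t: 12.05
position: [0.5327, 0.1023, 0.293]
tool_rot: [[-0.998, -0.067, 0.0], [-0.067, 0.998, 0.001], [-0.0, 0.001, -1.0]]
wrist_force: [-0.6, -0.2, -0.8]
finger_gap: 0.0365
finger_force: 0.0
```

```bash
python3 w.py 4
```

```text
[(12.05, 0.042), (12.1, 0.061), (12.15, 0.082), (12.2, 0.08)]
[0.5327 0.1021 0.2929] [-0.45 -0.41 -0.15] 0.0351
```

Emit:
{"method": "move_arm", "body": {
  "motion": [
    [0.75,0,0,-2,0],
    [0.75,0,0,0,0]
  ]
}}

```text
t: 12.45
position: [0.5329, 0.1019, 0.2954]
tool_rot: [[-0.998, -0.067, 0.001], [-0.067, 0.998, 0.0], [-0.001, 0.0, -1.0]]
wrist_force: [-0.6, 0.5, 0.6]
finger_gap: 0.0442
finger_force: 0.0
```

```bash
python3 w.py 30
```

```text
[(12.45, 0.066), (12.5, 0.048), (12.55, 0.032), (12.6, 0.015), (12.65, -0.014), (12.7, -0.034), (12.75, -0.068), (12.8, -0.096), (12.85, -0.13), (12.9, -0.142), (12.95, -0.131), (13.0, -0.121), (13.05, -0.114), (13.1, -0.109), (13.15, -0.1), (13.2, -0.092), (13.25, -0.091), (13.3, -0.088), (13.35, -0.078), (13.4, -0.078), (13.45, -0.086), (13.5, -0.069), (13.55, -0.07), (13.6, -0.069), (13.65, -0.065), (13.7, -0.066), (13.75, -0.063), (13.8, -0.093), (13.85, -0.073), (13.9, -0.077)]
[0.5327 0.1019 0.2951] [ 0.05 -0.02  1.15] 0.0655
```

Emit:
{"method": "move_arm", "body": {
  "motion": [
    [0.75,0,-4,0,0],
    [0.75,0,0,0,0],
    [0.75,0,0,0,0],
    [0.75,0,0,0,0],
    [0.4,0,0,0,0],
    [0.4,0,0,0,0],
    [0.4,0,0,0,0],
    [0.4,0,0,0,0]
  ]
}}

```text
t: 14.75
position: [0.533, 0.0977, 0.2951]
tool_rot: [[-0.998, -0.067, -0.0], [-0.067, 0.998, -0.0], [0.0, -0.0, -1.0]]
wrist_force: [-0.4, 1.7, -1.3]
finger_gap: 0.0417
finger_force: 3.2
```

```bash
python3 w.py 3
```

```text
[(14.75, -0.125), (14.8, -0.119), (14.85, -0.114)]
[0.5329 0.098  0.295 ] [-0.15  0.1  -0.02] 0.0416
```

Emit:
{"method": "move_arm", "body": {
  "motion": [
    [0.4,0,0.4,2.5,0],
    [0.4,0,0.4,2.5,0],
    [0.4,0,0.4,2,0],
    [0.4,0,0.4,2,0],
    [0.4,0,0.4,2,0]
  ]
}}

```text
t: 15.4
position: [0.5328, 0.1, 0.2839]
tool_rot: [[-0.998, -0.067, -0.0], [-0.067, 0.998, 0.0], [0.0, 0.0, -1.0]]
wrist_force: [-0.2, 0.0, 0.1]
finger_gap: 0.0415
finger_force: 3.0
```

```bash
python3 w.py 3
```

```text
[(15.4, -0.057), (15.45, -0.059), (15.5, -0.053)]
[0.5328 0.0999 0.2839] [ 0.35  0.12 -0.65] 0.0417
```

Emit:
{"method": "move_arm", "body": {
  "motion": [
    [0.4,0,0.6,1.1,0],
    [0.4,0,0.6,1.1,0],
    [0.4,0,0.6,1.1,0],
    [0.4,0,0.6,1.1,0],
    [0.4,0,0.6,1.1,0],
    [0.4,0,0.6,1.1,0],
    [0.4,0,0.6,1.1,0]
  ]
}}

```text
t: 16.25
position: [0.5325, 0.1042, 0.2763]
tool_rot: [[-0.998, -0.066, -0.0], [-0.066, 0.998, 0.0], [0.0, 0.0, -1.0]]
wrist_force: [0.3, -0.6, -0.7]
finger_gap: 0.042
finger_force: 3.0
```

```bash
python3 w.py 3
```

```text
[(16.25, 0.002), (16.3, 0.0), (16.35, 0.001)]
[0.5325 0.1043 0.2763] [-0.35 -0.19  0.12] 0.0419
```

Emit:
{"method": "move_arm", "body": {
  "motion": [
    [0.4,0,0.6,1.1,0],
    [0.4,0,0.6,1.1,0],
    [0.4,0,0.6,1.1,0],
    [0.4,0,0.6,1.1,0],
    [0.4,0,0.6,1.1,0],
    [0.4,0,0.6,1.1,0],
    [0.4,0,0.6,1.1,0]
  ]
}}

```text
t: 17.1
position: [0.5323, 0.1083, 0.2685]
tool_rot: [[-0.998, -0.066, -0.0], [-0.066, 0.998, 0.0], [0.0, 0.0, -1.0]]
wrist_force: [-0.0, 0.2, -0.5]
finger_gap: 0.0416
finger_force: 3.0
```

```bash
python3 w.py 3
```

```text
[(17.1, 0.039), (17.15, 0.037), (17.2, 0.046)]
[0.5322 0.1085 0.2685] [-0.43 -0.3   0.82] 0.0419
```

Emit:
{"method": "move_arm", "body": {
  "motion": [
    [0.4,0,0.6,1.1,0],
    [0.4,0,0.6,1.1,0],
    [0.4,0,0.6,1.1,0],
    [0.4,0,0.6,1.1,0],
    [0.4,0,0,0,0],
    [0.4,0,0,0,0]
  ]
}}

```text
t: 17.85
position: [0.5321, 0.1108, 0.2642]
tool_rot: [[-0.998, -0.067, -0.0], [-0.067, 0.998, 0.0], [0.0, 0.0, -1.0]]
wrist_force: [-0.4, 1.0, 1.0]
finger_gap: 0.0421
finger_force: 3.0
```

```bash
python3 w.py 3
```

```text
[(17.85, 0.068), (17.9, 0.057), (17.95, 0.063)]
[0.5321 0.1108 0.2643] [-0.8   1.18 -0.11] 0.0418
```

Emit:
{"method": "move_arm", "body": {
  "motion": [
    [0.4,0,-0.3,-1.4,0],
    [0.4,0,-0.3,-1.4,0],
    [0.4,0,-0.3,-1.4,0],
    [0.4,0,-0.3,-1.4,0],
    [0.4,0,-0.3,-1.4,0],
    [0.4,0,-0.3,-1.4,0],
    [0.4,0,-0.3,-1.4,0],
    [0.4,0,0,-1.4,0],
    [0.4,0,0,0,0],
    [0.4,0,0,0,0]
  ]
}}

```text
t: 19.0
position: [0.5322, 0.1083, 0.2754]
tool_rot: [[-0.998, -0.066, -0.0], [-0.066, 0.998, -0.0], [0.0, -0.0, -1.0]]
wrist_force: [0.2, -0.7, -0.7]
finger_gap: 0.0415
finger_force: 3.0
```

```bash
python3 w.py 3
```

```text
[(19.0, 0.0), (19.05, 0.013), (19.1, 0.014)]
[0.5323 0.1084 0.2753] [-0.65 -1.01 -0.06] 0.0416
```

Emit:
{"method": "move_arm", "body": {
  "motion": [
    [0.75,0,0,0,0],
    [0.75,0,0,0,0]
  ]
}}

```text
t: 19.35
position: [0.5323, 0.1087, 0.2755]
tool_rot: [[-0.998, -0.066, 0.0], [-0.066, 0.998, 0.0], [-0.0, 0.0, -1.0]]
wrist_force: [-0.3, 0.1, -0.7]
finger_gap: 0.0511
finger_force: 0.0
```

```bash
python3 w.py 30
```

```text
[(19.35, 0.017), (19.4, 0.015), (19.45, 0.016), (19.5, 0.022), (19.55, 0.013), (19.6, 0.024), (19.65, 0.032), (19.7, 0.028), (19.75, 0.023), (19.8, 0.026), (19.85, 0.05), (19.9, 0.039), (19.95, 0.034), (20.0, 0.022), (20.05, 0.049), (20.1, 0.045), (20.15, 0.049), (20.2, 0.05), (20.25, 0.05), (20.3, 0.049), (20.35, 0.045), (20.4, 0.053), (20.45, 0.052), (20.5, 0.048), (20.55, 0.03), (20.6, 0.013), (20.65, 0.041), (20.7, 0.035), (20.75, 0.032), (20.8, 0.022)]
[0.5322 0.1086 0.2754] [ 0.14 -0.22 -1.29] 0.0654
```

Emit:
{"method": "move_arm", "body": {
  "motion": [
    [0.95,0,0,0,0],
    [0.95,0,0,0,0],
    [0.95,0,0,-10,0],
    [0.95,0,0,-20,0],
    [0.95,0,0,-30,0],
    [0.95,0,0,-30,0],
    [0.95,0,0,-30,0],
    [0.95,0,0,0,0]
  ]
}}

```text
t: 21.65
position: [0.5339, 0.1086, 0.4013]
tool_rot: [[-0.998, -0.067, 0.01], [-0.066, 0.998, 0.003], [-0.01, 0.002, -1.0]]
wrist_force: [-0.2, 0.2, 0.9]
finger_gap: 0.0828
finger_force: 0.0
```

```bash
python3 w.py 54
python3 - <<'E'
from h import *
m=manip.camera("side");cv2.imwrite("pics/e.png",cv2.resize(m[100:250,190:300],None,fx=4,fy=4,interpolation=cv2.INTER_CUBIC))
F=np.array([.541,-.05]);u=np.array([-.065,.998])
r=[]
for q in(-.14,0,.06):
  L=.31;c,s=np.cos(q),np.sin(q);h=-.021
  p=[*(F+u*(L*c-h*0)),.26-L*s+h*c];r.append(proj("side",p)[1])
print(r)
E
```

```text
Traceback (most recent call last):
  File "w.py", line 2, in <module>
    print(watch(int(sys.argv[1])));s=manip.observe();print(s["position"].round(4),s["wrist_force"].round(2),round(s["finger_gap"],4))
          ~~~~~^^^^^^^^^^^^^^^^^^
  File "h.py", line 26, in watch
    t=manip.observe()["t"];o.append((round(float(t),2),round(float(tilt(manip.camera("side"))),3)))
                                                                        ~~~~~~~~~~~~^^^^^^^^
ValueError: 200 camera calls are used up
Traceback (most recent call last):
ValueError: 200 camera calls are used up
```

Run:
```python
from h import *
F=np.array([.541,-.05]);u=np.array([-.065,.998])
r=[proj("side",[*(F+u*.31*np.cos(q)),.26-.31*np.sin(q)-.021])[1] for q in(-.14,0,.05)];print(r,(r[2]-r[0])/.19,manip.observe()["t"])
```

```text
[np.float64(220.48637026514066), np.float64(237.73216034503838), np.float64(243.16226573060118)] 119.34681823926586 24.0
```

Emit:
{"method": "move_arm", "body": {
  "motion": [
    [1,0,0,0,0],
    [1,0,0,0,0],
    [1,0,0,0,0],
    [1,0,0,0,0],
    [1,0,0,0,0],
    [1,0,0,0,0],
    [1,0,0,0,0],
    [1,0,0,0,0],
    [1,0,0,0,0],
    [1,0,0,0,0],
    [1,0,0,0,0],
    [1,0,0,0,0]
  ]
}}

```text
t: 25.2
position: [0.5322, 0.1086, 0.3954]
tool_rot: [[-0.998, -0.066, -0.0], [-0.066, 0.998, 0.0], [0.0, 0.0, -1.0]]
wrist_force: [0.7, 0.3, -0.1]
finger_gap: 0.087
finger_force: 0.0
```

Emit:
{"method": "move_arm", "body": {
  "motion": [
    [1,0,0,0,0],
    [1,0,0,0,0],
    [1,0,0,0,0],
    [1,0,0,0,0],
    [1,0,0,0,0],
    [1,0,0,0,0],
    [1,0,0,0,0],
    [1,0,0,0,0],
    [1,0,0,0,0],
    [1,0,0,0,0],
    [1,0,0,0,0],
    [1,0,0,0,0]
  ]
}}

```text
t: 26.4
position: [0.5322, 0.1086, 0.3955]
tool_rot: [[-0.998, -0.067, -0.0], [-0.067, 0.998, 0.0], [0.0, 0.0, -1.0]]
wrist_force: [-0.7, -0.1, 0.4]
finger_gap: 0.0869
finger_force: 0.0
```

Emit:
{"method": "move_arm", "body": {
  "motion": [
    [1,0,0,0,0],
    [1,0,0,0,0],
    [1,0,0,0,0],
    [1,0,0,0,0],
    [1,0,0,0,0],
    [1,0,0,0,0],
    [1,0,0,0,0],
    [1,0,0,0,0],
    [1,0,0,0,0],
    [1,0,0,0,0],
    [1,0,0,0,0],
    [1,0,0,0,0]
  ]
}}

```text
t: 27.6
position: [0.5323, 0.1086, 0.3955]
tool_rot: [[-0.998, -0.066, 0.0], [-0.066, 0.998, 0.0], [-0.0, 0.0, -1.0]]
wrist_force: [-0.0, 0.2, 0.4]
finger_gap: 0.0871
finger_force: 0.0
```

Emit:
{"method": "move_arm", "body": {
  "motion": [
    [1,0,0,0,0],
    [1,0,0,0,0],
    [1,0,0,0,0],
    [1,0,0,0,0],
    [1,0,0,0,0],
    [1,0,0,0,0],
    [1,0,0,0,0],
    [1,0,0,0,0],
    [1,0,0,0,0],
    [1,0,0,0,0],
    [1,0,0,0,0],
    [1,0,0,0,0]
  ]
}}

```text
t: 28.8
position: [0.5323, 0.1086, 0.3954]
tool_rot: [[-0.998, -0.067, 0.0], [-0.067, 0.998, -0.0], [0.0, -0.0, -1.0]]
wrist_force: [-0.1, -0.2, 0.4]
finger_gap: 0.0872
finger_force: 0.0
```

Emit:
{"method": "move_arm", "body": {
  "motion": [
    [1,0,0,0,0],
    [1,0,0,0,0],
    [1,0,0,0,0],
    [1,0,0,0,0],
    [1,0,0,0,0],
    [1,0,0,0,0],
    [1,0,0,0,0],
    [1,0,0,0,0],
    [1,0,0,0,0],
    [1,0,0,0,0],
    [1,0,0,0,0],
    [1,0,0,0,0]
  ]
}}

```text
t: 30.0
position: [0.5323, 0.1086, 0.3954]
tool_rot: [[-0.998, -0.066, -0.0], [-0.066, 0.998, 0.0], [0.0, 0.0, -1.0]]
wrist_force: [-0.7, -0.3, 0.0]
finger_gap: 0.0877
finger_force: 0.0
```

Emit:
{"method": "move_arm", "body": {
  "motion": [
    [1,0,0,0,0],
    [1,0,0,0,0],
    [1,0,0,0,0],
    [1,0,0,0,0],
    [1,0,0,0,0],
    [1,0,0,0,0],
    [1,0,0,0,0],
    [1,0,0,0,0],
    [1,0,0,0,0],
    [1,0,0,0,0],
    [1,0,0,0,0],
    [1,0,0,0,0]
  ]
}}

```text
t: 31.2
position: [0.5323, 0.1086, 0.3955]
tool_rot: [[-0.998, -0.067, 0.0], [-0.067, 0.998, 0.0], [-0.0, 0.0, -1.0]]
wrist_force: [0.1, 0.3, -0.7]
finger_gap: 0.0873
finger_force: 0.0
```

```bash
python3 -c "
from bench import manip
print(manip.close_job())"
```

```text
the job is handed in; nothing more can be done
None
```

I handed the job in at about 31 s with the hand off the scale for roughly 10 s; the last camera readings, just before I lifted the hand clear, had the beam floating at about +0.01 to +0.05 rad, but my camera calls ran out, so the final 6 s of floating went unseen (earlier the fingers slipped once and the beam reached roughly 0.6 rad/s, under the 0.7 limit).

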